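# Slide the brass medallion into the plaque's pocket

## Task

Seat the brass medallion in the plaque: slide it along the face of the oak board, without lifting it off, until it drops into the round pocket, and leave it lying flat on the pocket's floor. The dark walnut medallion stays where it lies.

Things in the scene. Friction and masses are not known exactly. Their poses are not given: they have to be found in the camera images.
- plaque: flat pale oak board, 150 mm (its x) by 230 mm (its y) by 20 mm thick, screwed down flat on the bench so that it cannot move; its position and yaw differ from start to start. Origin: centre of its underside, on the bench top (z = 0); z up. Its upper face, 20 mm above the bench, is plain and flat but for the pocket. Both medallions start lying on its face in the half towards its -y end, side by side about 84 mm apart along its x; either may be on either side
- pocket (a point): centre of the mouth of the round pocket in the board's upper face, level with that face; 60 mm from the board's centre towards its +y end. The pocket is 64 mm in diameter and 7 mm deep with a flat, firm floor faced in mottled grey; axes as the board's, z up
- brass_medallion: the part to seat: loose yellow brass disc, 50 mm in diameter and 14 mm thick, upright rim, flat underside, thin dark star and beads on its face. Origin: centre of its underside; z up. About 0.15 kg. Lying in the pocket its underside is 7 mm below the board's face and its top stands 7 mm proud of it
- walnut_medallion: bystander: loose dark brown walnut disc of the same form, 50 mm in diameter and 14 mm thick, pale star and beads on its face. Origin: centre of its underside; z up. About 0.06 kg. To be left where it is
There are look-alikes about, which are no part of the job. There is more than one size of the brass_medallion; the job needs the largest.

How it is judged (in metres and radians):
At the end, for the whole second after the job is handed in: The brass medallion lies at rest, face up and flat (within about 6 degrees), on the floor of the pocket: its centre within 12 mm of the pocket's centre and its underside at least 4.5 mm below the board's face. The walnut medallion is within 20 mm of where it started (horizontal distance between brass_medallion and pocket below 0.012 m and z of brass_medallion in the frame of pocket below -0.0045 m and angle between brass_medallion's own z axis and vertical below 0.1 rad and linear speed of brass_medallion below 0.02 m/s and distance of walnut_medallion from where it was at the start of the episode below 0.02 m); the robot touches nothing.
It fails at once if the brass medallion is lifted more than 12 mm off the board's face (z of brass_medallion in the frame of pocket above 0.012 m).
It fails at once if the walnut medallion is moved more than 20 mm from where it lay (distance of walnut_medallion from where it was at the start of the episode above 0.02 m).
It also fails if it takes over 40 s, if anything falls off the work surface, if the arm or the gripper's body presses on something with over 40 N, if the wrist force passes 120 N, or if a joint passes its speed limit or range.

## Robot

A 6-joint arm with a two-finger parallel gripper is mounted at the origin on a cart in front of the work surface, level with it; the furniture and walls round the work are solid. World frame = base frame: x ahead of the robot, y to its left, z up, the work surface at z = 0. Lengths are in m, angles in degrees, forces in N, time in s.
With the tool pointing down it reaches from about 0.4 to 0.825 m from the base axis. Payload 7 kg.
Tool frame: the origin (TCP) lies on the centre line of the jaws, within the pads' length; the fingertips stand 8 mm ahead of it and the grasp point (between the pads) lies 11 mm behind it; z points along the fingers, y is the line along which they close (so a half turn about z gives the same grasp; the last joint's range is limited). The gripper opens to 88 mm and grips with 3 to 60 N. Pads are 19 mm wide; open, the fingers measure 130 mm over their backs; the gripper's body (78 mm by 193 mm) begins 47 mm behind the grasp point.
Start: joints at [93.226, 20.546, 0.682, 0, -70.136, -16.507], TCP at [0.155, 0.657, 0.235] pointing down, gripper open.
Joint ranges: [-176.03, 176.03], [-82.01, 121.73], [-58.28, 71.71], [-173.87, 95.51], [-174.79, -0.11], [-173.66, 173.66]. Speed limits (degrees/s): [136.94, 136.94, 172.46, 180, 180, 180].

## Interface

Orientations are given as [roll, pitch, yaw] about the fixed x, y, z axes, in that order (R = Rz(yaw) Ry(pitch) Rx(roll)).
In Python, from plant import telemetry, viewer, close_job, models gives the robot as it stands.
- The arm moves only by the shell command python3 -m handwheel 'ROWS' [FORCE]. ROWS is JSON, a list of rows, each an object with "grip": the closure, from -1 (fully open) to 1 (shut); "travel": the shift along the tool's x, y, z as a fraction of full scale, a list of three; "spin": the turn about the tool's z as a fraction of full scale. A call has 1 to 8 rows; each row shifts and turns the commanded pose from where the row before left it, along the tool's axes as they then stand; what a row does not reach is not made up. Full scale, the value 1, is 0.025 m for a shift and 5 degrees for a turn. A row lasts 1/8 s, in which the tool goes at most 62.5 mm and 10.7 degrees, less where a joint would pass 70% of its speed; a pose out of reach is approached as far as the arm can. A call with a number of a shift or a turn outside -1 to 1 is refused whole. A call with a gripper value outside its range is refused whole. The fingers move at their own pace and stop on an object; FORCE is the grip in N (left out, the last holds). Time passes only in rows, so rows that do not move let the fingers close. It gives the time, the measured TCP pose, the force, the opening and the grip force at its end, in the units of the state.
- telemetry.get_state(): the state, without advancing time (a new reading comes with each control period).
- viewer.capture(name): name is "side" or "top" or "wrist"; returns the picture (384x512x3 uint8, red, green, blue); there is no depth.
- viewer.calibration(name): a dict with "fx", "fy", "cx", "cy" (pixels), "T" (4x4, takes a point from camera to world coordinates); the wrist camera has in their place "T_tool_cam" (4x4, takes a point from camera to tool coordinates, whose origin is the TCP and whose axes are the flange's). Camera axes: x right, y down, z forward; pixel columns grow to the right and rows downward; lengths in m; the calibration is good to about 2 mm. A picture is of the moment at which its call begins: read the wrist's pose just before it. calibration takes no time and is no camera call.
- close_job(): hands the job in; it is judged then, once.
Trained networks look in the newest picture that a camera, given by its name, has taken for a name from the list of things; names that differ only in an ending like _2 or _b are one class to them, and where a whole thing is asked for, a point or a joint stands for the part that bears it (a point fixed in the world has none). Each returns a list of dicts, best first, with "p" (0 to 1); they miss things now and then, are a little off and sometimes report something else, mostly with a low value. They report only what shows in the picture. A call takes as long as a camera call. They do not tell look-alikes from the thing itself.
- models.find_in(camera, thing): "position" ([column, row] in pixels, amid what is visible of it).
The state is a dict: "time_s": time; "joints": joint angles; "qd": joint speeds; "joint_torque": joint torques, N m; "tcp_pos": TCP position; "eef_rot": TCP orientation; "contact_force": force on the tool from outside, world axes, zero at the start; "moment": the same for the moment, N m; "gripper_width": finger opening in m; "gripper_force": force on a finger pad.
Only numpy, scipy, OpenCV 4.12 (cv2) and the standard library are available. Lean on these libraries where they do the work, as an engineer would, in place of code of your own. Each camera call takes 0.05 s, during which the arm holds its last target. There are 200 camera calls.

## Working session

There is one attempt and no reset: what is moved stays moved. The work goes in short steps, Python scripts to look and compute and a shell command to move; the robot and the scene stay as the last step left them, time stands still between calls to the robot, and variables do not carry over. Pictures are saved under pics/ and viewed, at most 10 in all, crops included, and the job is handed in when it is done.

```bash
mkdir -p pics; cat > h.py <<'E'
import numpy as np, cv2
from plant import telemetry, viewer, models
from scipy.spatial.transform import Rotation as R
def T_of(name, st=None):
    c=viewer.calibration(name)
    if name!="wrist": return c, np.array(c["T"])
    st=st or telemetry.get_state()
    T=np.eye(4); T[:3,:3]=R.from_euler("xyz",st["eef_rot"],degrees=True).as_matrix(); T[:3,3]=st["tcp_pos"]
    return c, T@np.array(c["T_tool_cam"])
def ray(name,px,z,st=None):
    c,T=T_of(name,st)
    d=T[:3,:3]@np.array([(px[0]-c["cx"])/c["fx"],(px[1]-c["cy"])/c["fy"],1])
    return T[:3,3]+d*(z-T[2,3])/d[2]
def proj(name,p,st=None):
    c,T=T_of(name,st); q=np.linalg.inv(T)@np.append(p,1)
    return [c["fx"]*q[0]/q[2]+c["cx"],c["fy"]*q[1]/q[2]+c["cy"]]
def snap(name,f):
    im=viewer.capture(name); cv2.imwrite("pics/"+f,cv2.cvtColor(im,cv2.COLOR_RGB2BGR)); return im
E
python3 - <<'E'
from h import *
st=telemetry.get_state(); print(st)
for n in("top","wrist"):
    snap(n,n+"0.png")
    for t,z in(("brass_medallion",.034),("walnut_medallion",.034),("pocket",.02),("plaque",.02)):
        try:
            for d in models.find_in(n,t)[:4]: print(n,t,d["p"],np.round(d["position"]),ray(n,d["position"],z,st).round(4))
        except Exception as e: print(n,t,e)
E
```

```text
{'time_s': 0.0, 'joints': array([ 9.32284834e+01,  2.05904737e+01,  6.36145113e-01, -1.84783779e-02,
       -7.01344889e+01, -1.65056212e+01]), 'qd': array([-0.04184007, -0.0017226 , -0.0011817 , -0.01622678,  0.03961675,
       -0.04013015]), 'joint_torque': array([ 1.11887985e-03, -5.82712805e+01,  2.93059409e+01,  6.99733749e+00,
        6.94596136e-03, -1.58343018e-04]), 'tcp_pos': array([0.1549601 , 0.65651631, 0.23365669]), 'eef_rot': array([ 1.79909907e+02, -8.58088066e-03, -1.32834237e+01]), 'contact_force': array([-0.26093942,  0.82106403, -0.66443448]), 'moment': array([-0.00254525, -0.0283031 , -0.01941705]), 'gripper_force': 0.0, 'gripper_width': 0.08783607331568047}
top brass_medallion 0.94 [309. 190.] [ 0.5816 -0.1169  0.034 ]
top brass_medallion 0.56 [358. 134.] [ 0.684  -0.2053  0.034 ]
top brass_medallion 0.52 [301. 241.] [ 0.4914 -0.103   0.034 ]
top walnut_medallion 0.61 [301. 145.] [ 0.6624 -0.1037  0.034 ]
top walnut_medallion 0.22 [309. 187.] [ 0.5864 -0.1179  0.034 ]
top pocket 0.67 [265. 168.] [ 0.6228 -0.0396  0.02  ]
top plaque 0.78 [262. 169.] [ 0.6215 -0.0337  0.02  ]
```

View pics/top0.png

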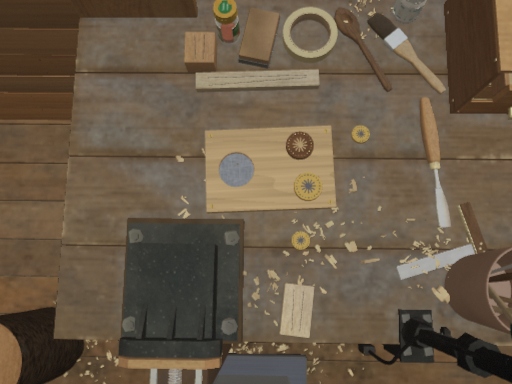

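View pics/wrist0.png

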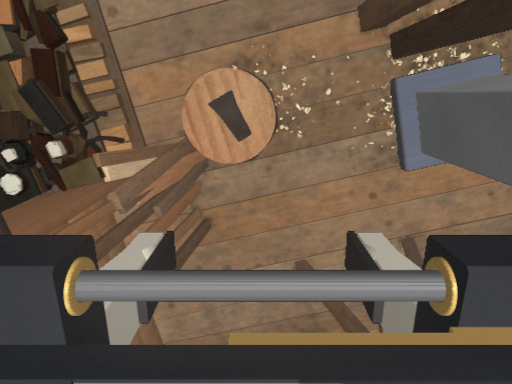

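The top picture shows the board, about (205–335, 128–210). The pocket is at (237,169), the large brass disc at (307,187) and the walnut at (299,145). The small brass look-alikes at (361,134) and (300,241) lie off the board. The wrist camera sees only the floor to the left of the bench.

Next I'll measure these positions by segmentation.

```bash
python3 - <<'E'
from h import *
im=cv2.imread("pics/top0.png"); hsv=cv2.cvtColor(im,cv2.COLOR_BGR2HSV)
def blob(m,seed):
    n,l,s,c=cv2.connectedComponentsWithStats(m.astype(np.uint8)*255)
    k=l[seed[1],seed[0]]; 
    cs,_=cv2.findContours((l==k).astype(np.uint8),cv2.RETR_EXTERNAL,cv2.CHAIN_APPROX_NONE)
    return k,s[k],cs[0]
b=hsv.astype(int)
for p in((237,169),(307,187),(317,187),(299,145),(308,145),(270,170),(270,150)): print(p,hsv[p[1],p[0]])
g=b[160:180,225:250]
m=(b[...,1]<70); k,s,c=blob(m,(237,169)); print("pocket",s,cv2.minEnclosingCircle(c)); pc=cv2.minEnclosingCircle(c)[0]
P=ray("top",pc,.0165); print(P)
def box(x0,x1,y0,y1,m):
    ys,xs=np.nonzero(m[y0:y1,x0:x1]); (cc,r)=cv2.minEnclosingCircle(np.c_[xs+x0,ys+y0].astype(np.int32)); return cc,r
w=box(282,318,128,163,b[...,2]<110); print("walnut",w,ray("top",w[0],.03))
w=box(290,326,170,204,(b[...,1]>140)); print("brass",w,ray("top",w[0],.03))
# board corners: lightness
m=(b[...,2]>125)&(b[...,1]>60)&(b[...,1]<170)
k,s,c=blob(m,(270,170)); r=cv2.minAreaRect(c); print("board",s,r)
bp=cv2.boxPoints(r); W=[ray("top",q,.02) for q in bp]; print(np.round(W,4))
print("centre",np.mean(W,0))
E
```

```text
(237, 169) [105  16 131]
(307, 187) [130   8  97]
(317, 187) [ 22 137 179]
(299, 145) [ 19  94 171]
(308, 145) [ 13 130  96]
(270, 170) [ 18  93 175]
(270, 150) [ 18  94 171]
pocket [219 153  35  34 949] ((236.11962890625, 169.98773193359375), 17.6019287109375)
[0.6192975  0.01247332 0.0165    ]
walnut ((299.24578857421875, 145.33932495117188), 13.728639602661133) [ 0.66245164 -0.10052884  0.03      ]
brass ((304.0, 192.0), 11.662003517150879) [ 0.57789274 -0.10873992  0.03      ]
board [ 201  125  138   89 9107] ((269.22283935546875, 171.0710906982422), (88.888916015625, 134.5723876953125), 87.70938873291016)
[[ 0.6938  0.0794  0.02  ]
 [ 0.7058 -0.1657  0.02  ]
 [ 0.5429 -0.1697  0.02  ]
 [ 0.5309  0.0678  0.02  ]]
centre [ 0.61835527 -0.04704437  0.02      ]
```

```bash
python3 - <<'E'
import cv2
im=cv2.imread("pics/top0.png")[115:225,190:350]; cv2.imwrite("pics/c1.png",cv2.resize(im,None,fx=5,fy=5,interpolation=cv2.INTER_CUBIC))
from h import *
snap("side","side0.png")
E
```

```text
(no output)
```

View pics/side0.png

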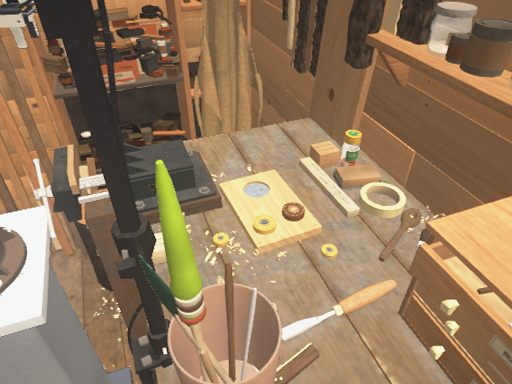

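The side picture shows the vise left of the board as low, the brass at (264,224), the walnut at (293,211) and the pocket at (257,190). The path over the bench is clear at about 0.25 m, so I'll move out and across.

```bash
python3 -m handwheel '[{"grip":-1,"travel":[0,0,-0.4],"spin":-0.8},{"grip":-1,"travel":[0,0,-0.4],"spin":-0.8},{"grip":-1,"travel":[0,0,-0.4],"spin":-0.8},{"grip":-1,"travel":[0,0,-0.4],"spin":-0.8},{"grip":-1,"travel":[1,0,0],"spin":0},{"grip":-1,"travel":[1,0,0],"spin":0},{"grip":-1,"travel":[1,0,0],"spin":0},{"grip":-1,"travel":[1,0,0],"spin":0}]' 20
python3 -m handwheel '[{"grip":-1,"travel":[1,1,0],"spin":0},{"grip":-1,"travel":[1,1,0],"spin":0},{"grip":-1,"travel":[1,1,0],"spin":0},{"grip":-1,"travel":[1,1,0],"spin":0},{"grip":-1,"travel":[1,1,0],"spin":0},{"grip":-1,"travel":[1,1,0],"spin":0},{"grip":-1,"travel":[1,1,0],"spin":0},{"grip":-1,"travel":[1,1,0],"spin":0}]'
```

```text
time_s: 1.55
tcp_pos: [0.2563, 0.6617, 0.2745]
eef_rot: [180.0, 0.0, 2.7]
contact_force: [0.0, 0.9, 1.0]
gripper_width: 0.0874
gripper_force: 0.0
time_s: 2.55
tcp_pos: [0.4658, 0.4703, 0.2746]
eef_rot: [-180.0, -0.0, 2.7]
contact_force: [-0.2, -0.7, 0.4]
gripper_width: 0.0879
gripper_force: 0.0
```

```bash
python3 -m handwheel '[{"grip":-1,"travel":[0.3,1,0],"spin":0},{"grip":-1,"travel":[0.3,1,0],"spin":0},{"grip":-1,"travel":[0.3,1,0],"spin":0},{"grip":-1,"travel":[0.3,1,0],"spin":0},{"grip":-1,"travel":[0.3,1,0],"spin":0},{"grip":-1,"travel":[0.3,1,0],"spin":0},{"grip":-1,"travel":[0.3,1,0],"spin":0},{"grip":-1,"travel":[0.3,1,0],"spin":0}]'
python3 -m handwheel '[{"grip":-1,"travel":[0,1,0],"spin":0},{"grip":-1,"travel":[0,1,0],"spin":0},{"grip":-1,"travel":[0,1,0],"spin":0},{"grip":-1,"travel":[0,1,0],"spin":0},{"grip":-1,"travel":[0,1,0],"spin":0},{"grip":-1,"travel":[0,1,0],"spin":0},{"grip":-1,"travel":[0,1,0],"spin":0},{"grip":-1,"travel":[0,1,0],"spin":0}]'
python3 -m handwheel '[{"grip":-1,"travel":[0,1,0],"spin":0},{"grip":-1,"travel":[0,1,0],"spin":0},{"grip":-1,"travel":[0,1,0],"spin":0},{"grip":-1,"travel":[0,1,0],"spin":0},{"grip":-1,"travel":[0,0.5,0],"spin":0},{"grip":-1,"travel":[0,0,0],"spin":0}]'
python3 - <<'E'
from h import *
st=telemetry.get_state(); snap("wrist","wrist1.png"); print(st["tcp_pos"],st["eef_rot"])
for t,z in(("brass_medallion",.034),("walnut_medallion",.034),("pocket",.02)):
    for d in models.find_in("wrist",t)[:4]: print(t,d["p"],np.round(d["position"]),ray("wrist",d["position"],z,st).round(4))
E
```

```text
time_s: 3.55
tcp_pos: [0.534, 0.2728, 0.2747]
eef_rot: [-180.0, -0.0, 2.7]
contact_force: [0.0, -0.3, -0.8]
gripper_width: 0.0876
gripper_force: 0.0
time_s: 4.55
tcp_pos: [0.5428, 0.0731, 0.2747]
eef_rot: [-180.0, -0.0, 2.7]
contact_force: [0.3, 0.0, -0.1]
gripper_width: 0.0878
gripper_force: 0.0
time_s: 5.3
tcp_pos: [0.5483, -0.0385, 0.2746]
eef_rot: [-180.0, -0.0, 2.6]
contact_force: [-0.5, 0.5, -0.0]
gripper_width: 0.0877
gripper_force: 0.0
[ 0.54827228 -0.0385156   0.27458531] [-1.79996369e+02 -5.04454614e-03  2.64213984e+00]
brass_medallion 0.82 [324. 127.] [ 0.5906 -0.111   0.034 ]
brass_medallion 0.79 [308. 196.] [ 0.5074 -0.0993  0.034 ]
brass_medallion 0.71 [420.  38.] [ 0.6889 -0.204   0.034 ]
walnut_medallion 0.6 [320.  56.] [ 0.6661 -0.0989  0.034 ]
pocket 0.63 [258.  86.] [ 0.6322 -0.0327  0.02  ]
```

View pics/wrist1.png

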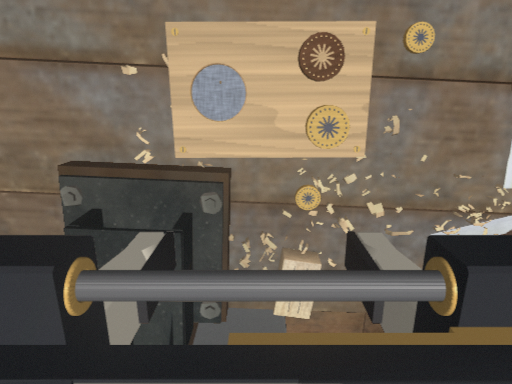

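The wrist picture shows the brass at (328,127), the walnut at (321,56), the pocket at (218,92), and the board's long edges roughly level with the image.

```bash
python3 - <<'E'
from h import *
st=telemetry.get_state()
for n,p,z in(("brass",(328,127),.032),("walnut",(321,56),.032),("pocket",(218.5,92.5),.02),("c",(168,23),.02),("c",(375,21),.02),("c",(365,158),.02),("c",(176,157),.02)):
    print(n,ray("wrist",p,z,st).round(4))
print(ray("top",(307,187),.033),ray("top",(236.5,169.5),.02))
E
```

```text
brass [ 0.5912 -0.1146  0.032 ]
walnut [ 0.6668 -0.0989  0.032 ]
pocket [0.6232 0.0134 0.02  ]
c [0.6934 0.0695 0.02  ]
c [ 0.7063 -0.1562  0.02  ]
c [ 0.5552 -0.166   0.02  ]
c [0.5453 0.0641 0.02  ]
[ 0.58634053 -0.11380358  0.033     ] [0.61945092 0.01157618 0.02      ]
```

```bash
python3 -m handwheel '[{"grip":-1,"travel":[0.37,0.77,0.9],"spin":0},{"grip":-1,"travel":[0.37,0.77,0.9],"spin":0},{"grip":-1,"travel":[0.37,0.77,0.9],"spin":0},{"grip":-1,"travel":[0.37,0.77,0.9],"spin":0},{"grip":-1,"travel":[0,0,0.9],"spin":0},{"grip":-1,"travel":[0,0,0.9],"spin":0},{"grip":-1,"travel":[0,0,0.9],"spin":0},{"grip":-1,"travel":[0,0,0.9],"spin":0}]'
python3 -m handwheel '[{"grip":-1,"travel":[0,0,0],"spin":0}]'
python3 - <<'E'
from h import *
st=telemetry.get_state(); im=snap("wrist","wrist2.png"); print(st["tcp_pos"],st["eef_rot"])
# predicted spots
for n,p in(("brass",(.589,-.114,.034)),("walnut",(.666,-.099,.034)),("pocket",(.622,.0125,.02)),("tcp ground",(st["tcp_pos"][0],st["tcp_pos"][1],.034))): print(n,np.round(proj("wrist",p,st)))
for t,z in(("brass_medallion",.034),("walnut_medallion",.034)):
    for d in models.find_in("wrist",t)[:3]: print(t,d["p"],np.round(d["position"]),ray("wrist",d["position"],z,st).round(4))
E
```

```text
time_s: 6.5
tcp_pos: [0.5893, -0.1121, 0.0938]
eef_rot: [180.0, -0.0, 2.8]
contact_force: [-0.2, -0.1, 0.1]
gripper_width: 0.0876
gripper_force: 0.0
time_s: 6.62
tcp_pos: [0.588, -0.1123, 0.0929]
eef_rot: [180.0, 0.2, 2.8]
contact_force: [-0.5, 0.1, -0.4]
gripper_width: 0.0876
gripper_force: 0.0
[ 0.58796952 -0.11228554  0.09288105] [179.9969014    0.2099222    2.75868768]
brass [261. 212.]
walnut [243.  90.]
pocket [ 75. 150.]
tcp ground [259. 214.]
brass_medallion 0.83 [244. 311.] [ 0.5125 -0.1048  0.034 ]
brass_medallion 0.66 [263. 206.] [ 0.5932 -0.1149  0.034 ]
brass_medallion 0.56 [424.  54.] [ 0.6907 -0.2028  0.034 ]
walnut_medallion 0.75 [244.  88.] [ 0.6667 -0.0999  0.034 ]
```

View pics/wrist2.png

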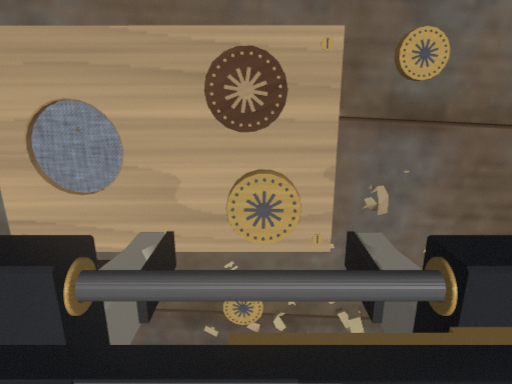

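The brass centre is at (264,209), the pocket at (77,147) and the walnut at (246,88). The fingers straddle the brass along the board's y. I'll shift x by +3 mm, descend and grip lightly.

```bash
python3 -m handwheel '[{"grip":-1,"travel":[0.12,0.08,0.6],"spin":0},{"grip":-1,"travel":[0,0,0.6],"spin":0},{"grip":-1,"travel":[0,0,0.6],"spin":0},{"grip":-1,"travel":[0,0,0.6],"spin":0},{"grip":-1,"travel":[0,0,0],"spin":0},{"grip":-1,"travel":[0,0,0],"spin":0}]' 15
```

```text
time_s: 7.52
tcp_pos: [0.5924, -0.1147, 0.0346]
eef_rot: [180.0, -0.0, 2.7]
contact_force: [-0.8, 0.2, 0.5]
gripper_width: 0.0875
gripper_force: 0.0
```

```bash
python3 -m handwheel '[{"grip":-1,"travel":[0,0,0.12],"spin":0},{"grip":-1,"travel":[0,0,0],"spin":0},{"grip":1,"travel":[0,0,0],"spin":0},{"grip":1,"travel":[0,0,0],"spin":0},{"grip":1,"travel":[0,0,0],"spin":0},{"grip":1,"travel":[0,0,0],"spin":0},{"grip":1,"travel":[0,0,0],"spin":0},{"grip":1,"travel":[0,0,0],"spin":0}]' 15
```

```text
time_s: 8.52
tcp_pos: [0.5922, -0.1147, 0.0316]
eef_rot: [180.0, -0.0, 2.7]
contact_force: [-1.9, 0.8, 0.2]
gripper_width: 0.0496
gripper_force: 15.0
```

```bash
python3 -m handwheel '[{"grip":1,"travel":[0.19,-0.6,0],"spin":0},{"grip":1,"travel":[0.19,-0.6,0],"spin":0},{"grip":1,"travel":[0.19,-0.6,0],"spin":0},{"grip":1,"travel":[0.19,-0.6,0],"spin":0},{"grip":1,"travel":[0.19,-0.6,0],"spin":0},{"grip":1,"travel":[0.19,-0.6,0],"spin":0},{"grip":1,"travel":[0.19,-0.6,0],"spin":0},{"grip":1,"travel":[0.19,-0.6,0],"spin":0}]'
python3 -m handwheel '[{"grip":1,"travel":[0,-0.2,0],"spin":0},{"grip":1,"travel":[0,0,0],"spin":0},{"grip":1,"travel":[0,0,0],"spin":0}]'
python3 - <<'E'
from h import *
st=telemetry.get_state(); im=snap("wrist","wrist3.png"); print(st["tcp_pos"],st["eef_rot"],st["gripper_width"])
E
```

```text
time_s: 9.52
tcp_pos: [0.6247, 0.008, 0.0315]
eef_rot: [-180.0, -0.0, 2.7]
contact_force: [0.4, -0.6, -2.3]
gripper_width: 0.0494
gripper_force: 15.0
time_s: 9.9
tcp_pos: [0.6239, 0.0116, 0.0314]
eef_rot: [180.0, 0.0, 2.7]
contact_force: [-0.2, 0.6, -2.0]
gripper_width: 0.0495
gripper_force: 15.0
[0.62388777 0.0116485  0.03136782] [1.79997104e+02 2.72829929e-02 2.70187897e+00] 0.04952778556928245
```

View pics/wrist3.png

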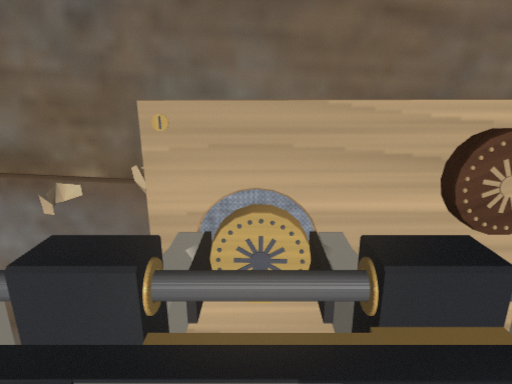

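The brass centre is at (261,260) and its far rim at row 205. The pocket's far edge is at (258,188), with sides at columns 198 and 318, so I'll check the margins.

```bash
python3 - <<'E'
from h import *
st=telemetry.get_state()
e=ray("wrist",(258,188),.02,st); b=ray("wrist",(261,205),.034,st); c=ray("wrist",(261,260),.034,st)
print("pocket far edge",e,"-> centre x",e[0]-.032); print("brass far edge",b,b[0]-.025,"centre",c)
l=ray("wrist",(198,232),.02,st);r=ray("wrist",(318,232),.02,st); print("pocket sides mid y",l,r,(l+r)/2)
E
```

```text
pocket far edge [0.65516142 0.01331913 0.02      ] -> centre x 0.6231614173415471
brass far edge [0.65098597 0.01166998 0.034     ] 0.6259859695800362 centre [0.62265759 0.01030742 0.034     ]
pocket sides mid y [0.62989334 0.04346638 0.02      ] [ 0.63281361 -0.01901136  0.02      ] [0.63135347 0.01222751 0.02      ]
```

The disc is centred within about 2 mm, so I'll release it, rise and check.

```bash
python3 -m handwheel '[{"grip":-1,"travel":[0,0,0],"spin":0},{"grip":-1,"travel":[0,0,0],"spin":0},{"grip":-1,"travel":[0,0,0],"spin":0},{"grip":-1,"travel":[0,0,0],"spin":0},{"grip":-1,"travel":[0,0,-0.6],"spin":0},{"grip":-1,"travel":[0,0,-0.8],"spin":0},{"grip":-1,"travel":[0,0,-0.8],"spin":0},{"grip":-1,"travel":[0,0,-0.8],"spin":0}]'
python3 -m handwheel '[{"grip":-1,"travel":[-0.8,0,-0.8],"spin":0},{"grip":-1,"travel":[-0.8,0,-0.8],"spin":0},{"grip":-1,"travel":[0,0,0],"spin":0},{"grip":-1,"travel":[0,0,0],"spin":0}]'
python3 - <<'E'
from h import *
st=telemetry.get_state(); im=snap("wrist","wrist4.png"); print(st["tcp_pos"],st["eef_rot"])
for d in models.find_in("wrist","brass_medallion")[:3]: print(d["p"],d["position"],ray("wrist",d["position"],.027,st))
print(proj("wrist",(.6225,.012,.027),st),proj("wrist",(.666,-.099,.034),st))
E
```

```text
time_s: 10.95
tcp_pos: [0.6245, 0.012, 0.1085]
eef_rot: [-180.0, -0.1, 2.7]
contact_force: [0.6, -0.0, -0.9]
gripper_width: 0.0877
gripper_force: 0.0
time_s: 11.45
tcp_pos: [0.5846, 0.0102, 0.1471]
eef_rot: [-180.0, -0.1, 2.7]
contact_force: [0.3, -0.2, 0.1]
gripper_width: 0.0877
gripper_force: 0.0
[0.58459636 0.01017419 0.14711224] [-1.79979887e+02 -5.99538457e-02  2.72378350e+00]
0.88 [257.1, 143.2] [0.62257101 0.01351429 0.027     ]
[np.float64(258.97509571363946), np.float64(143.3778773271272)] [np.float64(408.86733636566646), np.float64(94.05009754541433)]
```

View pics/wrist4.png

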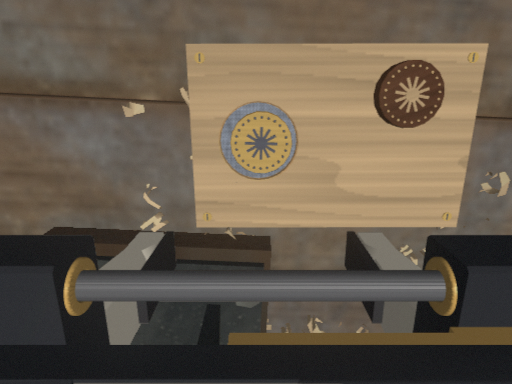

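The brass at (261,142) lies flat in the pocket, ringed by grey floor centred at (258,140), about 2 mm off centre. The walnut at (410,94) is where it started, and the arm is clear.

```bash
python3 -c "
from plant import close_job
print(close_job())"
```

```text
the job is handed in; nothing more can be done
None
```

The brass medallion lies flat in the pocket, about 2 mm off centre in the last picture, and the walnut medallion is where it started; the job was handed in at about 11.5 s, and the hand-in returned no verdict.

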